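# Load the stirrer block and set its speed

### The arm

A 6-joint arm with a two-finger parallel gripper is mounted at the origin on the work surface. World frame = base frame: x ahead of the robot, y to its left, z up, the work surface at z = 0. Lengths are in m, angles in rad, forces in N, time in s.
With the tool pointing down it reaches from about 0.25 to 0.725 m from the base axis. Payload 4 kg.
Tool frame: the origin (TCP) lies on the centre line of the jaws, within the pads' length; the fingertips stand 17 mm ahead of it and the grasp point (between the pads) lies 2 mm behind it; z points along the fingers, y is the line along which they close (so a half turn about z gives the same grasp; the last joint's range is limited). The gripper opens to 85 mm and grips with 20 to 120 N. Pads are 22 mm wide; open, the fingers measure 114 mm over their backs; the gripper's body (76 mm by 85 mm) begins 54 mm behind the grasp point. The pads swing forward as they close: fully open they stand 13 mm farther back than shut.
Start: joints at [-1.127, 0.241, 0.005, 1.335, 0, 1.571], TCP at [0.215, -0.452, 0.248] pointing down, gripper open.
Joint ranges: [-2.72, 2.72], [-1.05, 1.87], [-1.09, 1.28], [-1.99, 2.15], [-1.42, 1.44], [-3.14, 3.14]. Speed limits (rad/s): [2.79, 2.79, 3.14, 3.14, 3.14, 3.14].

### API

Orientations are given as a unit quaternion [x, y, z, w].
In Python, from workcell import get_obs, imaging, order gives the robot as it stands.
- The arm moves only by the tool apply_moves, never from a script. Its argument "targets" is a list that holds one entry, the list of rows, each a list of 5 numbers: the shift along the world's x, y, z in units of 40 mm (1.0 is 40 mm), then the turn about the world's z in degrees, then the gripper command: -1 is shut, 1 is fully open, values between are in proportion. In form: [[[dx, dy, dz, turn, fingers], ...]]. A call has 1 to 8 rows; each row shifts and turns the commanded pose from where the row before left it; what a row does not reach is not made up. A row lasts 1/12 s, in which the tool goes at most 41.7 mm and 7.16 degrees, less where a joint would pass 70% of its speed; a pose out of reach is approached as far as the arm can. A call is refused whole if a number of a shift passes 1 or a number of a turn 7.16, either way. A call with a gripper value outside its range is refused whole. The fingers move at their own pace and stop on an object; the grip force is fixed at half the most. Time passes only in rows, so rows that do not move let the fingers close. It gives the time, the measured TCP pose, the force, the opening and the grip force at its end, in the units of the state.
- get_obs(): the state, without advancing time (a new reading comes with each control period).
- imaging.camera(name): name is "scene" or "top" or "wrist"; returns (picture, depth): 420x560x3 uint8, blue, green, red; 420x560 float32, m along the optical axis (not along the pixel's ray), 0 where there is no reading.
- imaging.get_calibration(name): a dict with "camera_matrix" (3x3 intrinsics, pixels), "k1" (the pictures are not rectified: a ray, as slopes to the right and down, at radius r is drawn at 1 + k1 r^2 times it, then the intrinsics apply), "eye" and "rotation" of the camera in the world; the wrist camera has in their place "hand_eye" (4x4, takes a point from camera to tool coordinates, whose origin is the TCP and whose axes are the flange's). Camera axes: x right, y down, z forward; pixel columns grow to the right and rows downward; lengths in m; the calibration is good to about 2 mm. A picture is of the moment at which its call begins: read the wrist's pose just before it. get_calibration takes no time and is no camera call.
- order.job_done(): hands the job in; it is judged then, once.
The state is a dict: "clock": time; "joint_pos": joint angles; "joint_vel": joint speeds; "tau": joint torques, N m; "eef_pos": TCP position; "tool_rot": TCP orientation; "ft_force": force on the tool from outside, world axes, zero at the start; "ft_torque": the same for the moment, N m; "grip_width": finger opening in m; "grasp_force": force on a finger pad.
Only numpy, scipy, OpenCV 4.12 (cv2) and the standard library are available. Lean on these libraries where they do the work, as an engineer would, in place of code of your own. Each camera call takes 0.05 s, during which the arm holds its last target. There are 200 camera calls.

### The job

Drop one long stir bar from the tray into each of the three empty wells of the square metal block, so that every one of the four wells has exactly one long bar lying on its floor; leave the short bars in the tray. Then turn the speed dial until it clicks in at mark 3 (the row of three dots), and let go.

Things in the scene. Friction and masses are not known exactly. Their poses are not given: they have to be found in the camera images.
- tray: shallow fixed grey plastic tray, 190 mm (x) by 270 mm (y), walls 4 mm thick and 12 mm high over the table, floor 4 mm thick; origin under its centre at table level. Three long and two short stir bars lie in it in mixed order, 60 mm or more apart. Tray and stirrer may stand either way round (left or right)
- long1: white octagonal plastic stir bar, the LONG kind: 36 mm long, 12 mm across the flats, 14 g; origin at its centre, x axis along its length. Starts lying loose and level in the tray, in any direction, its centre 6 mm above the tray floor
- long2: white octagonal plastic stir bar, the LONG kind: 36 mm long, 12 mm across the flats, 14 g; origin at its centre, x axis along its length. Starts lying loose and level in the tray, in any direction, its centre 6 mm above the tray floor
- long3: white octagonal plastic stir bar, the LONG kind: 36 mm long, 12 mm across the flats, 14 g; origin at its centre, x axis along its length. Starts lying loose and level in the tray, in any direction, its centre 6 mm above the tray floor
- short1: white octagonal stir bar, the SHORT kind: 22 mm long, 12 mm across, 10 g; origin at its centre, x along its length. Lies in the tray among the long ones and stays there
- short2: white octagonal stir bar, the SHORT kind: 22 mm long, 12 mm across, 10 g; origin at its centre, x along its length. Lies in the tray among the long ones and stays there
- loaded: a fourth long stir bar (36 x 12 mm, 14 g) that already lies on the floor of one of the block's wells; origin at its centre
- stirrer: fixed white stirrer housing, 165 mm (x) by 260 mm (y), top 50 mm over the table; origin under its centre at table level. A round steel plate (77 mm radius, 5 mm high) centred 50 mm to its +y side carries the well block; the speed dial stands on its top 78 mm to its -y side
- block: fixed square dark grey metal block, 112 x 112 x 40 mm, on the stirrer's round plate, turned to any yaw; origin at the centre of its underside, 55 mm over the table, top at 95 mm. Four round blind wells, 43 mm across and 28 mm deep, at +-27 mm in its x and y
- dial (a joint): angle of the speed dial, rad: 0 at mark 0, growing clockwise seen from above, 0.4363 rad (25 degrees) a mark, up to mark 5 (2.18). It clicks into a detent at each mark and stays there; it takes up to about 0.1 N m to turn over a click. Mark n has a short white line and a row of n white dots on the panel round the dial; mark 3 is at 1.309 rad. It starts at mark 0 or 1
- dial_grip (a point): point on the dial's upright axis, at the height to grip, 69 mm over the table. The dial is a plain ribbed grey knob, 38 mm across, from 51 to 81 mm over the table, with a white line on its top from the centre towards the mark it is set to; the point's axes turn with the dial
- block_hole0 (a point): centre of the mouth of well 0, in the plane of the block's top (95 mm over the table); z up; the well floor is 28 mm below. One of the four wells already holds a long bar
- block_hole1 (a point): centre of the mouth of well 1, in the plane of the block's top (95 mm over the table); z up; the well floor is 28 mm below. One of the four wells already holds a long bar
- block_hole2 (a point): centre of the mouth of well 2, in the plane of the block's top (95 mm over the table); z up; the well floor is 28 mm below. One of the four wells already holds a long bar
- block_hole3 (a point): centre of the mouth of well 3, in the plane of the block's top (95 mm over the table); z up; the well floor is 28 mm below. One of the four wells already holds a long bar

How it is judged:
On the way, in this order (a step that is already met when the one before it is completed fails the run):
1. every well has a long bar lying in it (((horizontal distance between long1 and block_hole0 below 0.012 m and z of long1 in the frame of block_hole0 below -0.016 m) or (horizontal distance between long2 and block_hole0 below 0.012 m and z of long2 in the frame of block_hole0 below -0.016 m) or (horizontal distance between long3 and block_hole0 below 0.012 m and z of long3 in the frame of block_hole0 below -0.016 m) or (horizontal distance between loaded and block_hole0 below 0.012 m and z of loaded in the frame of block_hole0 below -0.016 m)) and ((horizontal distance between long1 and block_hole1 below 0.012 m and z of long1 in the frame of block_hole1 below -0.016 m) or (horizontal distance between long2 and block_hole1 below 0.012 m and z of long2 in the frame of block_hole1 below -0.016 m) or (horizontal distance between long3 and block_hole1 below 0.012 m and z of long3 in the frame of block_hole1 below -0.016 m) or (horizontal distance between loaded and block_hole1 below 0.012 m and z of loaded in the frame of block_hole1 below -0.016 m)) and ((horizontal distance between long1 and block_hole2 below 0.012 m and z of long1 in the frame of block_hole2 below -0.016 m) or (horizontal distance between long2 and block_hole2 below 0.012 m and z of long2 in the frame of block_hole2 below -0.016 m) or (horizontal distance between long3 and block_hole2 below 0.012 m and z of long3 in the frame of block_hole2 below -0.016 m) or (horizontal distance between loaded and block_hole2 below 0.012 m and z of loaded in the frame of block_hole2 below -0.016 m)) and ((horizontal distance between long1 and block_hole3 below 0.012 m and z of long1 in the frame of block_hole3 below -0.016 m) or (horizontal distance between long2 and block_hole3 below 0.012 m and z of long2 in the frame of block_hole3 below -0.016 m) or (horizontal distance between long3 and block_hole3 below 0.012 m and z of long3 in the frame of block_hole3 below -0.016 m) or (horizontal distance between loaded and block_hole3 below 0.012 m and z of loaded in the frame of block_hole3 below -0.016 m))), for 0.2 s.
2. the dial is turned to mark 3 (value of joint dial between 1.209 and 1.409 rad), for 0.2 s.
At the end, for the whole second after the job is handed in: Each of the four wells holds one long bar lying in it (bar centre within 12 mm of the well's axis and more than 16 mm below the mouth), the bars are at rest, both short bars are in the tray, and the dial stands at mark 3 (1.309 rad, within 0.1 rad) (all of step 1 and all of step 2 and x of short1 in the frame of tray between -0.095 and 0.095 m and y of short1 in the frame of tray between -0.135 and 0.135 m and height (world z) of each of short1, short2 below 0.025 m and x of short2 in the frame of tray between -0.095 and 0.095 m and y of short2 in the frame of tray between -0.135 and 0.135 m and linear speed of each of long1, long2, long3, loaded below 0.02 m/s); the robot touches nothing.
It fails at once if a short bar is put into a well ((horizontal distance between short1 and block_hole0 below 0.02 m and z of short1 in the frame of block_hole0 below -0.008 m) or (horizontal distance between short1 and block_hole1 below 0.02 m and z of short1 in the frame of block_hole1 below -0.008 m) or (horizontal distance between short1 and block_hole2 below 0.02 m and z of short1 in the frame of block_hole2 below -0.008 m) or (horizontal distance between short1 and block_hole3 below 0.02 m and z of short1 in the frame of block_hole3 below -0.008 m) or (horizontal distance between short2 and block_hole0 below 0.02 m and z of short2 in the frame of block_hole0 below -0.008 m) or (horizontal distance between short2 and block_hole1 below 0.02 m and z of short2 in the frame of block_hole1 below -0.008 m) or (horizontal distance between short2 and block_hole2 below 0.02 m and z of short2 in the frame of block_hole2 below -0.008 m) or (horizontal distance between short2 and block_hole3 below 0.02 m and z of short2 in the frame of block_hole3 below -0.008 m)).
It also fails if it takes over 72 s, if anything falls off the work surface, if the arm or the gripper's body presses on something with over 40 N, if the wrist force passes 120 N, or if a joint passes its speed limit or range.

## Working session

There is one attempt and no reset: what is moved stays moved. The work goes in short steps, Python scripts to look and compute and a tool call to move; the robot and the scene stay as the last step left them, time stands still between calls to the robot, and variables do not carry over. Pictures are saved under pics/ and viewed, at most 10 in all, crops included, and the job is handed in when it is done.

Besides the shell and the picture viewer there is one more tool, called after ">>>" by a JSON object that holds its "name" and its "arguments", one argument or row to a line. apply_moves: Moves the arm, as the interface text tells. Its arguments: {"type":"object","properties":{"targets":{"type":"array","items":{"type":"array","items":{"type":"array","items":{"type":"number"}}}}},"required":["targets"]}

```bash
mkdir -p pics; cat > h.py <<'E'
import numpy as np, cv2
from workcell import get_obs, imaging, order
from scipy.spatial.transform import Rotation as R
def cam(n):
    o=get_obs(); p,d=imaging.camera(n); c=imaging.get_calibration(n)
    K=np.array(c["camera_matrix"]);k1=c["k1"]
    if n=="wrist":
        H=np.array(c["hand_eye"]);T=np.eye(4);T[:3,:3]=R.from_quat(o["tool_rot"]).as_matrix();T[:3,3]=o["eef_pos"];M=T@H
        Rm,e=M[:3,:3],M[:3,3]
    else: Rm,e=np.array(c["rotation"]),np.array(c["eye"])
    return p,d,K,k1,Rm,e
def ray(u,v,z,C):
    p,d,K,k1,Rm,e=C
    uv=cv2.undistortPoints(np.array([[[u,v]]],float),K,np.array([k1,0,0,0.]))[0,0]
    w=Rm@np.array([uv[0],uv[1],1]); return e+w*(z-e[2])/w[2]
E
python3 - <<'E'
from h import *
o=get_obs();print({k:np.round(v,3) for k,v in o.items()})
for n in("top","scene"):
    C=cam(n);cv2.imwrite(f"pics/{n}0.png",C[0]);print(n,C[2].tolist(),C[3],C[4].round(3).tolist(),C[5])
C=cam("top")
g=cv2.resize(C[0],(800,600));
E
```

```text
{'clock': np.float64(0.0), 'joint_pos': array([-1.127,  0.241,  0.004,  1.335, -0.   ,  1.571]), 'joint_vel': array([-0.001, -0.001, -0.002, -0.002, -0.001, -0.   ]), 'tau': array([ 1.0000e-03, -3.7232e+01,  2.5240e+01,  1.7000e-02,  0.0000e+00,
       -0.0000e+00]), 'eef_pos': array([ 0.214, -0.451,  0.247]), 'tool_rot': array([ 0.975,  0.22 , -0.   , -0.001]), 'ft_force': array([-0.882,  0.1  , -0.792]), 'ft_torque': array([ 0.001,  0.012, -0.011]), 'grasp_force': np.float64(0.0), 'grip_width': np.float64(0.086)}
top [[388.6085781367385, 0.0, 282.47825485556046], [0.0, 388.6085781367385, 214.51230198116582], [0.0, 0.0, 1.0]] -0.007575814087108562 [-0.645, 0.757, -0.076, 0.069] [0.39247579 0.00891301 0.88814988]
scene [[491.42938608809857, 0.0, 281.0446677802595], [0.0, 491.42938608809857, 208.3287962565318], [0.0, 0.0, 1.0]] -0.05343545315766225 [0.522, 0.79, -0.275, -0.17] [1.01356698 0.21757152 0.74189909]
```

View pics/top0.png

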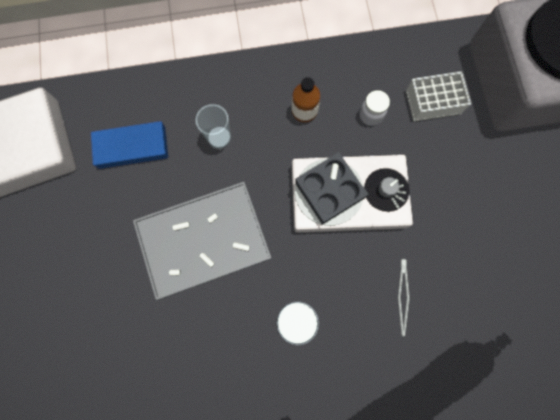

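The top view shows the tray at left (bars at px (181,226) long, (212,218) short, (241,246) long, (207,260) long, (174,272) short). The stirrer is at centre right, with the block at (331,188), its loaded well at (334,172) and the dial at (388,186). Loose clutter stands around them.

```bash
sed -i 's/Rm,e=np.array(c\["rotation"\]),np.array(c\["eye"\])/Rm,e=(R.from_quat(c["rotation"]).as_matrix() if np.size(c["rotation"])==4 else np.array(c["rotation"])),np.array(c["eye"])/' h.py
cat >> h.py <<'E'
def bars(C,z,box,thr=170,amin=20,amax=5000):
    g=C[0].min(axis=2).copy(); m=np.zeros_like(g);x0,y0,x1,y1=box;m[y0:y1,x0:x1]=(g[y0:y1,x0:x1]>thr)*255
    r=[]
    for c in cv2.findContours(m,cv2.RETR_EXTERNAL,cv2.CHAIN_APPROX_NONE)[0]:
        if not amin<cv2.contourArea(c)<amax: continue
        P=np.array([ray(*q[0],z,C)[:2] for q in c],np.float32)*1000
        (cx,cy),(w,h),a=cv2.minAreaRect(P)
        if w<h: a+=90;w,h=h,w
        r.append((c.reshape(-1,2).mean(0).round(),round(cx,1),round(cy,1),round(w,1),round(h,1),round(a%180,1)))
    return r
E
python3 - <<'E'
from h import *
C=cam("top")
print(C[4].round(3))
for b in bars(C,.013,(135,185,270,297),150,10,400):print(b)
g=C[0];d=C[1]
crop=cv2.resize(g[145:240,280:420],None,fx=5.5,fy=5.5,interpolation=cv2.INTER_CUBIC);cv2.imwrite("pics/crop1.png",crop)
# heights
for u,v in((310,118),(305,85),(376,100),(212,115),(440,90),(130,145),(298,322),(331,188),(389,186)):
    p=ray(u,v,0,C);f=C[5]; dd=d[v,u]; w=(p-f); w/= (C[4].T@w)[2]; print(u,v,(f+w*dd).round(3))
E
```

```text
[[-0.158 -0.966  0.203]
 [-0.987  0.156 -0.026]
 [-0.006 -0.204 -0.979]]
310 118 [ 0.796 -0.118  0.02 ]
305 85 [ 0.822 -0.104  0.129]
376 100 [ 0.794 -0.268  0.066]
212 115 [0.822 0.11  0.059]
440 90 [ 0.815 -0.441  0.025]
130 145 [0.792 0.314 0.03 ]
298 322 [ 0.332 -0.01   0.004]
331 188 [ 0.597 -0.123  0.093]
389 186 [ 0.585 -0.249  0.08 ]
```

View pics/crop1.png

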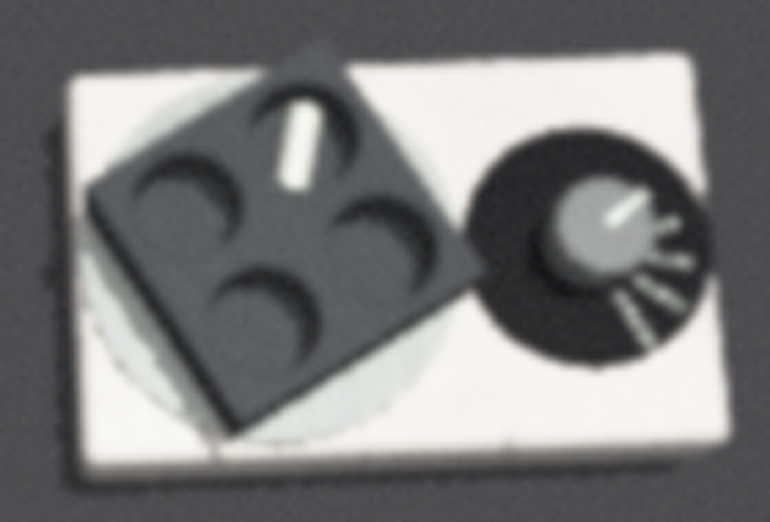

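The crop shows the block's corners at crop px (318,45), (485,270), (233,437) and (90,190). The loaded well is the top one, and the dial pointer points up-right, with the marks running clockwise to lower right.

```bash
python3 - <<'E'
from h import *
C=cam("top")
print(np.percentile(C[0].min(axis=2)[185:297,135:270],[50,90,97,99,100]))
for t in(140,170):
  for b in bars(C,.013,(120,180,275,300),t,8,400):print(b)
P=np.array([ray(280+u/5.5-.4,145+v/5.5-.4,.095,C)[:2] for u,v in((318,45),(485,270),(233,437),(90,190))])
print(P.round(4).tolist(),P.mean(0),[np.linalg.norm(P[i]-P[i-1]).round(4) for i in range(4)])
c=P.mean(0);print("wells",[(c+(P[i]-c)*27/56).round(4).tolist() for i in range(4)])
print("dial",ray(280+605/5.5-.4,145+225/5.5-.4,.081,C))
E
```

```text
[157. 163. 172. 228. 242.]
(array([174., 272.]), 482.8, 246.8, 24.9, 13.3, 80.9)
(array([206., 259.]), 500.2, 171.5, 39.0, 15.6, 37.0)
(array([241., 246.]), 517.4, 90.5, 41.0, 14.8, 66.8)
(array([180., 225.]), 586.0, 221.3, 38.8, 14.3, 95.2)
(array([212., 217.]), 593.2, 146.3, 26.0, 14.2, 119.0)
[[0.6719, -0.1509], [0.5722, -0.1969], [0.5236, -0.0901], [0.6278, -0.0529]] [ 0.59887375 -0.12269637] [np.float64(0.1074), np.float64(0.1099), np.float64(0.1174), np.float64(0.1107)]
wells [[0.6341, -0.1363], [0.586, -0.1585], [0.5626, -0.107], [0.6128, -0.089]]
dial [ 0.58565672 -0.25060098  0.081     ]
```

>>> {"name": "apply_moves", "arguments": {
  "targets": [
    [[0.4,0.86,-0.06,0.6,1],[0.4,0.86,-0.06,0.6,1],[0.4,0.86,-0.06,0.6,1],[0.4,0.86,-0.06,0.6,1],[0.4,0.86,-0.06,0.6,1],[0.4,0.86,-0.06,0.6,1],[0.4,0.86,-0.06,0.6,1],[0.4,0.86,-0.06,0.6,1]]
  ]
}}

```text
clock: 0.92
eef_pos: [0.3429, -0.1747, 0.2291]
tool_rot: [0.965, 0.261, 0.0, 0.0]
ft_force: [0.0, -0.2, 0.4]
grip_width: 0.0853
grasp_force: 0.0
```

>>> {"name": "apply_moves", "arguments": {
  "targets": [
    [[0.4,0.86,-0.06,0.6,1],[0.4,0.86,-0.06,0.6,1],[0.4,0.86,-0.06,0.6,1],[0.4,0.86,-0.06,0.6,1],[0.4,0.86,-0.06,0.6,1],[0.4,0.86,-0.06,0.6,1],[0.4,0.86,-0.06,0.6,1],[0.4,0.86,-0.06,0.6,1]]
  ]
}}

```text
clock: 1.58
eef_pos: [0.471, 0.1008, 0.2098]
tool_rot: [0.953, 0.301, 0.0, 0.0]
ft_force: [0.9, -0.3, 1.5]
grip_width: 0.0853
grasp_force: 0.0
```

>>> {"name": "apply_moves", "arguments": {
  "targets": [
    [[0.4,0.86,-0.06,0.6,1],[0.4,0.86,-0.06,0.6,1],[0,0,0,0,1],[0,0,0,0,1]]
  ]
}}

```text
clock: 1.92
eef_pos: [0.5027, 0.1693, 0.2041]
tool_rot: [0.95, 0.312, -0.001, 0.0]
ft_force: [-1.1, -1.1, 0.0]
grip_width: 0.0853
grasp_force: 0.0
```

```bash
cat >> h.py <<'E'
def st():
    o=get_obs();M=R.from_quat(o["tool_rot"]).as_matrix();a=np.degrees(np.arctan2(M[1,0],M[0,0]))
    print("t",round(o["clock"],2),"p",(np.array(o["eef_pos"])*1000).round(1),"xang",a.round(1),"tilt",np.degrees(np.arccos(-M[2,2])).round(2),"q",np.round(o["joint_pos"],2),"w",round(o["grip_width"]*1000,1))
E
python3 - <<'E'
from h import *
st();C=cam("wrist");cv2.imwrite("pics/w1.png",C[0])
for b in bars(C,.013,(0,0,560,420),180,100,8000):print(b)
E
```

```text
t 1.92 p [502.7 169.3 204.1] xang 36.4 tilt 0.09 q [ 0.32  0.32  0.    1.25 -0.    2.83] w 85.3
(array([550., 361.]), 538.0, -279.4, 61.4, 13.0, 83.5)
(array([315., 348.]), 361.8, 11.3, 77.2, 27.1, 120.7)
(array([495., 275.]), 577.2, -101.6, 93.9, 14.7, 22.7)
(array([477., 278.]), 557.5, -80.8, 103.5, 49.5, 28.0)
(array([550., 230.]), 660.7, -110.9, 34.7, 16.8, 113.1)
(array([298., 245.]), 465.8, 119.2, 183.1, 10.7, 103.5)
(array([545., 215.]), 665.0, -86.0, 47.1, 32.0, 143.1)
(array([325., 103.]), 559.4, 179.7, 267.8, 168.2, 100.5)
```

View pics/w1.png

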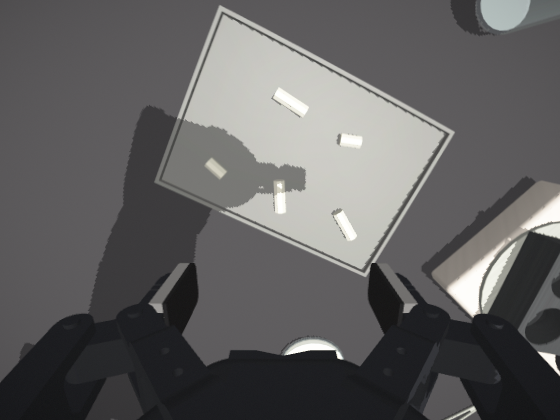

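The wrist view shows the five bars: long at (291,102), (280,197) and (344,225), short at (350,141) and (216,168). The gripper's shadow crosses some of them, so I'll segment by depth instead.

```bash
cat >> h.py <<'E'
def pts(C):
    p,d,K,k1,Rm,e=C
    v,u=np.mgrid[0:420,0:560]
    uv=cv2.undistortPoints(np.stack([u,v],-1).reshape(-1,1,2).astype(float),K,np.array([k1,0,0,0.])).reshape(420,560,2)
    X=np.dstack([uv,np.ones((420,560))])*d[...,None]
    return X@Rm.T+e
def dbars(C,zlo,zhi,xy,amin=60,amax=4000):
    W=pts(C);m=((W[...,2]>zlo)&(W[...,2]<zhi)&(abs(W[...,0]-xy[0])<xy[2])&(abs(W[...,1]-xy[1])<xy[3])&(C[1]>0)).astype(np.uint8)
    m=cv2.morphologyEx(m,cv2.MORPH_OPEN,np.ones((3,3)))
    n,L,S,c=cv2.connectedComponentsWithStats(m)
    for i in range(1,n):
        if amin<S[i,4]<amax:
            P=W[L==i];(cx,cy),(w,h),a=cv2.minAreaRect((P[:,:2]*1000).astype(np.float32))
            if w<h:a+=90;w,h=h,w
            print(c[i].round(),"c",round(cx,1),round(cy,1),"size",round(w,1),round(h,1),"ang",round(a%180,1),"z",np.median(P[:,2]).round(4),S[i,4])
E
python3 - <<'E'
from h import *
C=cam("wrist");W=pts(C)
print(W[120,250],W[197,280],W[225,344])
z=W[120,250,2]
dbars(C,z+.007,z+.02,(.54,.17,.09,.13))
E
```

```text
[0.54675547 0.24301558 0.0031875 ] [0.5001434  0.16910442 0.0169966 ] [0.51649969 0.09071359 0.01507873]
[265.  30.] c 625.1 277.4 size 44.8 4.5 ang 100.7 z 0.0119 220
[289. 101.] c 586.6 220.5 size 36.1 12.3 ang 94.6 z 0.0154 442
[350. 139.] c 593.7 146.6 size 22.8 11.8 ang 116.1 z 0.0156 244
[165. 154.] c 463.9 297.0 size 27.0 4.5 ang 11.6 z 0.0119 101
[214. 166.] c 484.3 246.2 size 22.2 12.3 ang 84.4 z 0.0152 228
[411. 196.] c 584.6 49.9 size 90.6 5.5 ang 9.9 z 0.0121 330
[278. 195.] c 500.3 171.6 size 36.1 12.0 ang 38.8 z 0.0153 354
[344. 223.] c 517.7 91.2 size 36.6 12.0 ang 67.2 z 0.0153 326
[279. 235.] c 461.9 142.1 size 110.2 4.9 ang 100.8 z 0.012 353
[340. 262.] c 476.9 63.5 size 46.7 4.6 ang 100.8 z 0.0122 136
```

>>> {"name": "apply_moves", "arguments": {
  "targets": [
    [[-0.06,0.06,-0.5,2.4,-0.1],[0,0,-0.9,0,-0.1],[0,0,-0.9,0,-0.1],[0,0,-0.9,0,-0.1],[0,0,-0.7,0,-0.1],[0,0,-0.4,0,-0.1],[0,0,0,0,-0.1],[0,0,0,0,-0.1]]
  ]
}}

```text
clock: 2.68
eef_pos: [0.4995, 0.1685, 0.033]
tool_rot: [0.944, 0.33, -0.001, 0.0]
ft_force: [0.0, -0.5, 0.3]
grip_width: 0.0385
grasp_force: 0.0
```

```bash
python3 - <<'E'
from h import *
st()
E
```

```text
t 2.68 p [499.5 168.5  33. ] xang 38.5 tilt 0.12 q [ 0.33  0.49 -0.24  0.84 -0.    2.79] w 38.5
```

>>> {"name": "apply_moves", "arguments": {
  "targets": [
    [[0.02,0.07,-0.2,0,-0.1],[0,0,0,0,-0.1],[0,0,0,0,-1],[0,0,0,0,-1],[0,0,0,0,-1],[0,0,0,0,-1],[0,0,0,0,-1],[0,0,0,0,-1]]
  ]
}}

```text
clock: 3.35
eef_pos: [0.5018, 0.1731, 0.0263]
tool_rot: [0.944, 0.331, 0.001, 0.0]
ft_force: [-0.9, -1.1, 6.0]
grip_width: 0.0095
grasp_force: 59.0
```

>>> {"name": "apply_moves", "arguments": {
  "targets": [
    [[0,0,0.6,0,-1],[0,0,0.9,0,-1],[0,0,0.9,0,-1],[0,0,0.9,0,-1],[0,0,0,0,-1],[0,0,0,0,-1]]
  ]
}}

```text
clock: 3.85
eef_pos: [0.503, 0.1736, 0.16]
tool_rot: [0.944, 0.331, 0.003, 0.0]
ft_force: [0.6, 0.2, 0.5]
grip_width: 0.0097
grasp_force: 58.8
```

```bash
python3 - <<'E'
from h import *
st();C=cam("wrist");cv2.imwrite("pics/w2.png",C[0])
E
```

```text
t 3.85 p [503.  173.6 160. ] xang 38.6 tilt 0.38 q [ 0.33  0.35 -0.08  1.13  0.    2.8 ] w 9.7
```

View pics/w2.png

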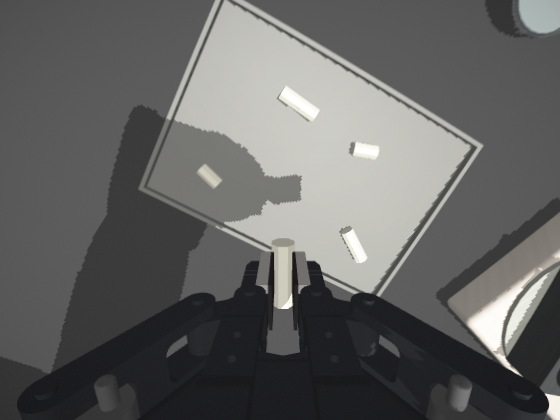

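The bar is held, its front end at (283,243) and rear near (285,305). Next I'll move to a spot where the block is in view.

>>> {"name": "apply_moves", "arguments": {
  "targets": [
    [[0.1,-0.96,0.12,0,-1],[0.1,-0.96,0.12,0,-1],[0.1,-0.96,0.12,0,-1],[0.1,-0.96,0.12,0,-1],[0.1,-0.96,0.12,0,-1],[0.1,-0.96,0.12,0,-1],[0.1,-0.96,0.12,0,-1],[0.1,-0.96,0.12,0,-1]]
  ]
}}

```text
clock: 4.57
eef_pos: [0.5316, -0.1359, 0.1934]
tool_rot: [0.944, 0.331, -0.002, -0.001]
ft_force: [0.9, 0.5, -1.1]
grip_width: 0.0092
grasp_force: 58.9
```

>>> {"name": "apply_moves", "arguments": {
  "targets": [
    [[0.1,-0.96,0.12,0,-1],[0,0,0,0,-1],[0,0,0,0,-1],[0,0,0,0,-1]]
  ]
}}

```text
clock: 4.9
eef_pos: [0.5359, -0.1724, 0.1982]
tool_rot: [0.944, 0.33, -0.002, -0.001]
ft_force: [-0.3, 1.0, -0.3]
grip_width: 0.0093
grasp_force: 58.9
```

```bash
python3 - <<'E'
from h import *
st();C=cam("wrist");cv2.imwrite("pics/w3.png",C[0])
W=pts(C);o=get_obs();M=R.from_quat(o["tool_rot"]).as_matrix();T=(W-o["eef_pos"])@M*1000
for v in range(236,312,8):print(v,T[v,283].round(1))
st()
E
```

```text
t 4.9 p [ 535.9 -172.4  198.2] xang 38.6 tilt 0.24 q [-0.31  0.39  0.09  1.27  0.    2.16] w 9.3
236 [-51.    1.5 198.1]
244 [15.6  1.4 12.8]
252 [12.1  1.4 10.7]
260 [ 7.7  1.4 10.7]
268 [ 3.3  1.4 10.4]
276 [-0.9  1.4  9.7]
284 [-6.   1.4 10.5]
292 [-10.3   1.3   9.7]
300 [-15.7   1.3  10.6]
308 [-20.9   1.3  10.9]
t 4.95 p [ 536.1 -171.8  198.6] xang 38.7 tilt 0.21 q [-0.31  0.39  0.09  1.27  0.    2.16] w 9.3
```

View pics/w3.png

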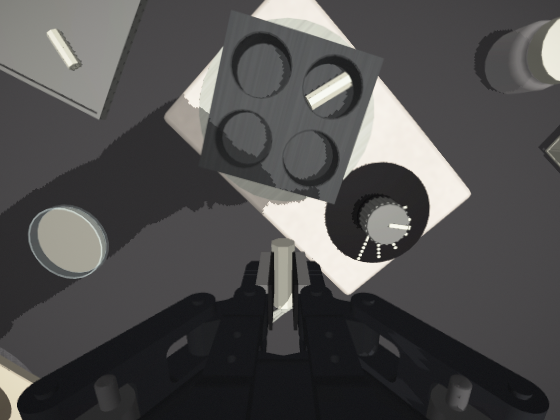

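The wrist view shows the block with wells at (262,66), (333,88, loaded), (245,138) and (311,157). The bar is held level in the fingertips and the dial is at (388,224).

```bash
cat >> h.py <<'E'
def wells(C):
    W=pts(C);m=((abs(W[...,2]-.095)<.007)&(abs(W[...,0]-.6)<.1)&(abs(W[...,1]+.123)<.1)).astype(np.uint8)
    cs,hh=cv2.findContours(m,cv2.RETR_CCOMP,cv2.CHAIN_APPROX_NONE)
    for c,h in zip(cs,hh[0]):
        if cv2.contourArea(c)<400: continue
        P=np.array([ray(*q[0],.095,C)[:2] for q in c],np.float32)*1000
        if h[3]>=0:
            e=cv2.fitEllipse(P);print("well px",c.reshape(-1,2).mean(0).round(),"c",np.round(e[0],1),"ax",np.round(e[1],1))
        else: print("block",cv2.minAreaRect(P))
E
python3 - <<'E'
from h import *
C=cam("wrist");wells(C);st()
g=C[0][150:275,310:445];cv2.imwrite("pics/dial.png",cv2.resize(g,None,fx=4.4,fy=4.4,interpolation=cv2.INTER_CUBIC))
print("z samples",pts(C)[[60,66,115],[235,262,285],2])
E
```

```text
block ((602.7379150390625, -123.7813949584961), (112.0229263305664, 112.50337219238281), 22.62006950378418)
well px [310. 158.] c [ 588.3 -158.1] ax [42.  42.4]
well px [244. 140.] c [ 567.9 -109.5] ax [41.7 42.2]
well px [332.  89.] c [ 636.7 -138. ] ax [41.4 42.3]
well px [262.  67.] c [616.5 -89.5] ax [41.3 42.1]
t 5.0 p [ 536.3 -171.4  198.9] xang 38.7 tilt 0.17 q [-0.31  0.39  0.09  1.27  0.    2.16] w 9.4
z samples [0.08649387 0.06753958 0.09509131]
```

View pics/dial.png

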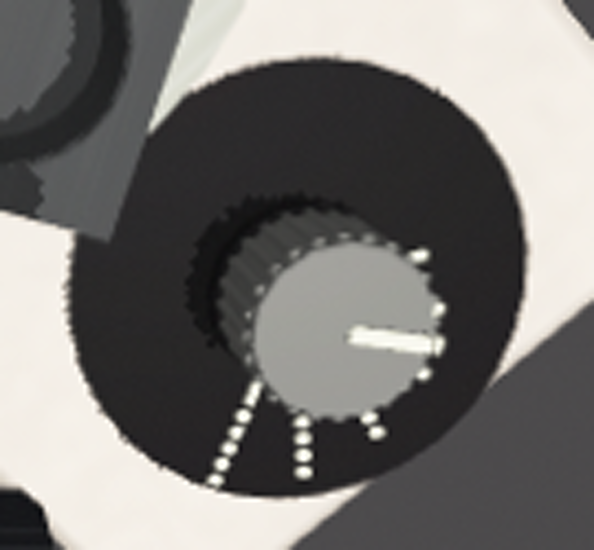

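The dial close-up shows the 5-dot row at (235,435) and the 4-dot row at (303,445). The 3-dot row is at about (375,425). The pointer line points right, to (440,340).

>>> {"name": "apply_moves", "arguments": {
  "targets": [
    [[0.26,0.53,0,0,-1],[0.26,0.53,0,0,-1],[0.27,0.54,-0.2,0,-1],[0,0,-0.8,0,-1],[0,0,-0.6,0,-1],[0,0,-0.35,0,-1],[0,0,0,0,-1],[0,0,0,0,-1]]
  ]
}}

```text
clock: 5.67
eef_pos: [0.5678, -0.1071, 0.1214]
tool_rot: [0.943, 0.332, -0.001, -0.001]
ft_force: [-0.2, -0.1, 1.0]
grip_width: 0.0097
grasp_force: 58.9
```

```bash
python3 - <<'E'
from h import *
for i in range(2):
  st();cam("wrist")
E
```

```text
t 5.67 p [ 567.8 -107.1  121.4] xang 38.8 tilt 0.17 q [-0.19  0.48  0.01  1.1   0.    2.28] w 9.7
t 5.72 p [ 568.8 -107.7  122.7] xang 38.7 tilt 0.0 q [-0.19  0.48  0.01  1.1   0.    2.28] w 9.4
```

>>> {"name": "apply_moves", "arguments": {
  "targets": [
    [[0,0,-0.15,0,-1],[0,0,0,0,-1],[0,0,0,0,-0.2],[0,0,0,0,-0.2],[0,0,0,0,-0.2],[0,0,0.8,0,-0.2],[0,0,0.9,0,-0.2],[-0.3,-0.5,0.4,0,-0.2]]
  ]
}}

```text
clock: 6.43
eef_pos: [0.5599, -0.1269, 0.2046]
tool_rot: [0.943, 0.333, 0.003, 0.001]
ft_force: [1.8, -1.7, 0.8]
grip_width: 0.0348
grasp_force: 0.0
```

>>> {"name": "apply_moves", "arguments": {
  "targets": [
    [[-0.4,-0.6,0,0,-0.1],[-0.3,-0.5,0,0,-0.1],[0,0,0,0,-0.1],[0,0,0,0,-0.1]]
  ]
}}

```text
clock: 6.77
eef_pos: [0.5283, -0.1738, 0.2008]
tool_rot: [0.944, 0.33, 0.0, 0.0]
ft_force: [-0.3, -0.0, 0.9]
grip_width: 0.0385
grasp_force: 0.0
```

```bash
python3 - <<'E'
from h import *
st();C=cam("wrist");cv2.imwrite("pics/w4.png",C[0])
wells(C);dbars(C,.074,.09,(.602,-.124,.06,.06),100)
E
```

```text
t 6.77 p [ 528.3 -173.8  200.8] xang 38.5 tilt 0.05 q [-0.32  0.37  0.07  1.26  0.    2.15] w 38.5
block ((602.7473754882812, -123.66777038574219), (112.12718200683594, 112.66183471679688), 22.591421127319336)
well px [314. 149.] c [ 587.9 -158.3] ax [41.7 42.3]
well px [247. 130.] c [ 567.7 -109.5] ax [41.9 42.3]
well px [335.  79.] c [ 636.6 -138.1] ax [41.3 42.1]
well px [266.  57.] c [616.5 -89.3] ax [41.5 42.1]
[261.  37.] c 625.6 -77.6 size 41.4 16.6 ang 141.7 z 0.0822 437
[349.  62.] c 653.9 -137.0 size 38.1 12.0 ang 94.4 z 0.0828 337
[333.  82.] c 637.9 -138.3 size 36.2 12.3 ang 159.0 z 0.0783 728
[226. 132.] c 555.7 -96.7 size 35.1 9.6 ang 42.6 z 0.0827 178
[251. 131.] c 566.9 -110.8 size 35.3 11.9 ang 37.0 z 0.0783 646
[325. 170.] c 580.6 -177.2 size 23.3 3.7 ang 156.5 z 0.0821 108
```

View pics/w4.png

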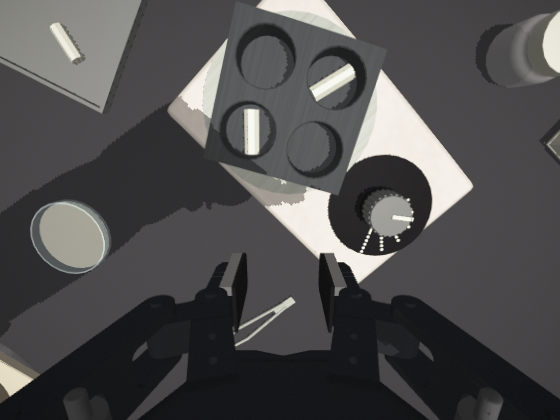

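Bar 1 lies flat in its well at (251,131). Next is bar B.

>>> {"name": "apply_moves", "arguments": {
  "targets": [
    [[-0.04,0.95,0,4.1,-0.1],[-0.04,0.95,0,4.1,-0.1],[-0.04,0.95,0,4.1,-0.1],[-0.04,0.95,0,4.1,-0.1],[-0.04,0.95,0,4.1,-0.1],[-0.04,0.95,-0.2,4.1,-0.1],[-0.04,0.94,-0.3,4.1,-0.1],[0,0,-0.8,0,-0.1]]
  ]
}}

```text
clock: 7.48
eef_pos: [0.5205, 0.101, 0.1517]
tool_rot: [0.829, 0.559, 0.005, 0.001]
ft_force: [1.1, 0.2, 0.2]
grip_width: 0.0382
grasp_force: 0.0
```

>>> {"name": "apply_moves", "arguments": {
  "targets": [
    [[0,0,-0.9,0,-0.1],[0,0,-0.9,0,-0.1],[0,0,-0.6,0,-0.1],[0,0,-0.45,0,-0.1],[0,0,0,0,-0.1],[0,0,0,0,-0.1],[0,0,0,0,-0.1]]
  ]
}}

```text
clock: 8.07
eef_pos: [0.5185, 0.0936, 0.0353]
tool_rot: [0.832, 0.555, 0.001, 0.0]
ft_force: [0.1, 0.6, 1.0]
grip_width: 0.0382
grasp_force: 0.0
```

```bash
python3 - <<'E'
from h import *
for i in range(2):
  st();cam("wrist")
E
```

```text
t 8.07 p [518.5  93.6  35.3] xang 67.4 tilt 0.1 q [ 0.18  0.48 -0.25  0.84  0.    2.14] w 38.2
t 8.12 p [519.   93.5  35.8] xang 67.4 tilt 0.18 q [ 0.18  0.48 -0.25  0.84  0.    2.14] w 38.2
```

>>> {"name": "apply_moves", "arguments": {
  "targets": [
    [[-0.03,-0.04,-0.2,0,-0.1],[0,0,-0.1,0,-0.1],[0,0,0,0,-0.1],[0,0,0,0,-1],[0,0,0,0,-1],[0,0,0,0,-1],[0,0,0,0,-1],[0,0,0,0,-1]]
  ]
}}

```text
clock: 8.83
eef_pos: [0.5166, 0.0912, 0.0226]
tool_rot: [0.832, 0.554, 0.0, 0.0]
ft_force: [-0.0, -0.1, 1.0]
grip_width: 0.0095
grasp_force: 59.5
```

>>> {"name": "apply_moves", "arguments": {
  "targets": [
    [[0,0,0.6,0,-1],[0,0,0.9,0,-1],[0,0,0.9,0,-1],[0,0,0.9,0,-1],[0,0,0.8,0,-1],[0,0,0,0,-1],[0,0,0,0,-1]]
  ]
}}

```text
clock: 9.42
eef_pos: [0.5179, 0.0915, 0.1887]
tool_rot: [0.832, 0.554, 0.003, 0.001]
ft_force: [0.2, -0.4, -1.0]
grip_width: 0.0097
grasp_force: 59.2
```

```bash
cat >> h.py <<'E'
def held():
    st();C=cam("wrist");W=pts(C);o=get_obs();M=R.from_quat(o["tool_rot"]).as_matrix();T=(W-o["eef_pos"])@M*1000
    m=(C[0].min(axis=2)>90)&(abs(T[...,1]-1.4)<4)&(abs(T[...,0])<30)&(T[...,2]>5)&(T[...,2]<20)
    P=T[m];print("held x",np.percentile(P[:,0],[1,99]).round(1),"y",np.percentile(P[:,1],[2,98]).round(1),"z",np.percentile(P[:,2],[5,50,95]).round(1),len(P))
    a=P[P[:,0]>5][:,2];b=P[P[:,0]<-5][:,2];print("z front/back",np.median(a),np.median(b))
    return C
E
python3 - <<'E'
from h import *
C=held()
dbars(C,.010,.02,(.54,.17,.09,.13),100,800)
E
```

```text
t 9.42 p [517.9  91.5 188.7] xang 67.3 tilt 0.32 q [ 0.17  0.32 -0.05  1.2   0.    2.14] w 9.7
held x [-16.5  19.6] y [-2.5  5.1] z [ 5.1  5.9 14.1] 472
z front/back 6.534939447657117 5.5158997153302565
[143.  21.] c 466.7 297.5 size 33.1 5.5 ang 6.7 z 0.0117 169
[295.  47.] c 586.9 220.5 size 36.8 12.5 ang 95.0 z 0.0151 578
[185.  66.] c 484.3 245.6 size 22.7 12.7 ang 84.4 z 0.015 341
[330. 120.] c 593.7 146.6 size 22.2 12.5 ang 118.2 z 0.0154 293
[221. 187.] c 465.6 122.3 size 161.3 4.7 ang 100.7 z 0.012 633
[353. 210.] c 583.7 49.5 size 93.5 4.9 ang 10.7 z 0.012 358
```

>>> {"name": "apply_moves", "arguments": {
  "targets": [
    [[0.41,-0.75,0,0,-1],[0.41,-0.75,0,0,-1],[0.41,-0.75,0,0,-1],[0.41,-0.75,0,0,-1],[0.4,-0.75,0,0,-1],[0.4,-0.76,0,0,-1],[0,0,-0.4,0,-1],[0,0,-0.6,0,-1]]
  ]
}}

```text
clock: 10.13
eef_pos: [0.6152, -0.0917, 0.1454]
tool_rot: [0.833, 0.553, 0.001, 0.001]
ft_force: [0.4, 0.3, 0.1]
grip_width: 0.0096
grasp_force: 59.2
```

>>> {"name": "apply_moves", "arguments": {
  "targets": [
    [[0,0,-0.5,0,-1],[0,0,-0.2,0,-1],[0,0,0,0,-1],[0,0,0,0,-1],[0,0,0,0,-1]]
  ]
}}

```text
clock: 10.55
eef_pos: [0.6143, -0.089, 0.1189]
tool_rot: [0.832, 0.554, 0.0, 0.0]
ft_force: [0.0, 0.3, -0.6]
grip_width: 0.0099
grasp_force: 59.2
```

```bash
python3 - <<'E'
from h import *
for i in range(3):
  st();cam("wrist")
E
```

```text
t 10.55 p [614.3 -89.  118.9] xang 67.3 tilt 0.04 q [-0.14  0.56  0.13  1.15 -0.    1.82] w 9.9
t 10.6 p [614.6 -89.  119.4] xang 67.4 tilt 0.1 q [-0.14  0.55  0.13  1.15 -0.    1.82] w 9.7
t 10.65 p [614.7 -89.  119.6] xang 67.4 tilt 0.13 q [-0.14  0.55  0.13  1.15  0.    1.82] w 10.0
```

>>> {"name": "apply_moves", "arguments": {
  "targets": [
    [[0.02,0,-0.11,0,-1],[0,0,0,0,-1],[0,0,0,0,-0.2],[0,0,0,0,-0.2],[0,0,0,0,-0.2],[0,0,0.7,0,-0.2],[0,0,0.9,0,-0.2],[0,0,0.5,0,-0.1]]
  ]
}}

```text
clock: 11.37
eef_pos: [0.6156, -0.0893, 0.2012]
tool_rot: [0.832, 0.554, 0.001, 0.001]
ft_force: [1.6, 0.4, 0.5]
grip_width: 0.0385
grasp_force: 0.0
```

>>> {"name": "apply_moves", "arguments": {
  "targets": [
    [[-0.09,0.97,0,3.4,-0.1],[-0.09,0.97,0,3.4,-0.1],[-0.09,0.97,0,3.4,-0.1],[-0.09,0.97,0,3.4,-0.1],[-0.09,0.97,0,3.4,-0.1],[-0.09,0.97,0,3.4,-0.1],[-0.09,0.97,-0.3,3.5,-0.1],[-0.08,0.96,-0.5,3.5,-0.1]]
  ]
}}

```text
clock: 12.03
eef_pos: [0.5876, 0.222, 0.1693]
tool_rot: [0.676, 0.737, 0.003, 0.001]
ft_force: [0.2, -0.7, -0.5]
grip_width: 0.0383
grasp_force: 0.0
```

>>> {"name": "apply_moves", "arguments": {
  "targets": [
    [[0,0,-0.8,0,-0.1],[0,0,-0.9,0,-0.1],[0,0,-0.8,0,-0.1],[0,0,-0.5,0,-0.1],[0,0,-0.3,0,-0.1],[0,0,0,0,-0.1],[0,0,0,0,-0.1],[0,0,0,0,-0.1]]
  ]
}}

```text
clock: 12.7
eef_pos: [0.588, 0.2197, 0.0367]
tool_rot: [0.677, 0.736, 0.002, 0.001]
ft_force: [-0.3, -0.5, 0.7]
grip_width: 0.0384
grasp_force: 0.0
```

```bash
python3 - <<'E'
from h import *
for i in range(2):
  st();C=cam("top")
E
```

```text
t 12.7 p [588.  219.7  36.7] xang 94.7 tilt 0.2 q [ 0.36  0.64  0.06  0.98 -0.    1.85] w 38.4
t 12.75 p [588.2 219.8  37. ] xang 94.7 tilt 0.25 q [0.36 0.64 0.06 0.98 0.   1.85] w 38.4
```

>>> {"name": "apply_moves", "arguments": {
  "targets": [
    [[-0.03,0.02,-0.2,0,-0.1],[0,0,-0.14,0,-0.1],[0,0,0,0,-0.1],[0,0,0,0,-1],[0,0,0,0,-1],[0,0,0,0,-1],[0,0,0,0,-1],[0,0,0,0,-1]]
  ]
}}

```text
clock: 13.47
eef_pos: [0.5855, 0.2202, 0.0216]
tool_rot: [0.677, 0.736, 0.0, 0.0]
ft_force: [0.1, -0.3, 4.1]
grip_width: 0.0096
grasp_force: 60.3
```

>>> {"name": "apply_moves", "arguments": {
  "targets": [
    [[0,0,0.6,0,-1],[0,0,0.9,0,-1],[0,0,0.9,0,-1],[0,0,0.9,0,-1],[0,0,0.9,0,-1],[0,0,0,0,-1],[0,0,0,0,-1]]
  ]
}}

```text
clock: 14.05
eef_pos: [0.5868, 0.2207, 0.1923]
tool_rot: [0.677, 0.736, 0.003, 0.001]
ft_force: [0.0, -0.0, -0.6]
grip_width: 0.0096
grasp_force: 59.3
```

```bash
python3 - <<'E'
from h import *
C=held()
C=cam("top");dbars(C,.074,.09,(.602,-.124,.06,.06),20)
E
```

```text
t 14.05 p [586.8 220.7 192.3] xang 94.7 tilt 0.37 q [0.36 0.52 0.26 1.31 0.   1.85] w 9.6
held x [-16.3  19.5] y [-2.5  5.3] z [ 5.1  6.7 13.6] 176
z front/back 8.654260281177027 5.454292752519178
[334. 167.] c 648.5 -142.1 size 12.3 11.2 ang 175.8 z 0.0771 30
[334. 174.] c 630.5 -136.7 size 18.6 10.5 ang 162.9 z 0.0775 40
[316. 185.] c 612.6 -93.5 size 26.2 12.2 ang 66.6 z 0.0779 65
[328. 205.] c 565.6 -111.8 size 35.0 11.3 ang 34.5 z 0.0777 82
```

>>> {"name": "apply_moves", "arguments": {
  "targets": [
    [[0,-0.94,0,0,-1],[0,-0.94,0,0,-1],[0,-0.94,0,0,-1],[0,-0.94,0,0,-1],[0,-0.95,0,0,-1],[0,-0.95,0,0,-1],[0,-0.95,0,0,-1],[0,-0.95,0,0,-1]]
  ]
}}

```text
clock: 14.82
eef_pos: [0.5835, -0.0839, 0.1865]
tool_rot: [0.677, 0.736, -0.001, -0.002]
ft_force: [-0.2, 0.4, -0.1]
grip_width: 0.0096
grasp_force: 59.3
```

>>> {"name": "apply_moves", "arguments": {
  "targets": [
    [[0,-0.95,0,0,-1],[0.02,-0.95,0,0,-1],[0,0,-0.6,0,-1],[0,0,-0.7,0,-1],[0,0,-0.5,0,-1],[0,0,0,0,-1],[0,0,0,0,-1],[0,0,0,0,-1]]
  ]
}}

```text
clock: 15.48
eef_pos: [0.5859, -0.158, 0.117]
tool_rot: [0.677, 0.736, -0.0, -0.001]
ft_force: [0.5, 0.8, 1.3]
grip_width: 0.0096
grasp_force: 59.3
```

```bash
python3 - <<'E'
from h import *
for i in range(3):
  st();C=cam("wrist")
wells(C)
E
```

```text
t 15.48 p [ 585.9 -158.   117. ] xang 94.7 tilt 0.07 q [-0.26  0.53  0.09  1.13  0.    1.22] w 9.6
t 15.53 p [ 586.5 -158.1  117.9] xang 94.8 tilt 0.05 q [-0.26  0.53  0.09  1.13  0.    1.22] w 9.5
t 15.58 p [ 586.9 -158.1  118.4] xang 94.8 tilt 0.12 q [-0.26  0.53  0.09  1.13  0.    1.22] w 9.6
block ((602.6558227539062, -123.75948333740234), (112.47674560546875, 112.50431823730469), 22.655231475830078)
well px [375. 232.] c [ 636.1 -136.5] ax [39.2 41.3]
well px [250. 169.] c [ 567.8 -108.2] ax [41.  41.5]
well px [350. 137.] c [615.7 -88.2] ax [40.7 41.4]
```

>>> {"name": "apply_moves", "arguments": {
  "targets": [
    [[0.02,0.01,-0.1,0,-1],[0,0,0,0,-1],[0,0,0,0,-0.2],[0,0,0,0,-0.2],[0,0,0,0,-0.2],[0,0,0.7,0,-0.2],[0,0,0.9,0,-0.2],[0,0,0.5,0,-0.1]]
  ]
}}

```text
clock: 16.3
eef_pos: [0.5877, -0.1582, 0.2004]
tool_rot: [0.677, 0.736, 0.001, 0.001]
ft_force: [1.1, -0.1, 0.3]
grip_width: 0.0389
grasp_force: 0.0
```

>>> {"name": "apply_moves", "arguments": {
  "targets": [
    [[0,-0.86,0,0,0.3],[0,-0.86,0,0,0.5],[0,-0.86,0,0,0.5],[0,-0.86,0,0,0.5],[0,-0.86,0,0,0.5],[0,0,0,0,0.5],[0,0,0,0,0.5],[0,0,0,0,0.5]]
  ]
}}

```text
clock: 16.97
eef_pos: [0.5866, -0.3297, 0.1968]
tool_rot: [0.678, 0.736, 0.0, -0.0]
ft_force: [0.1, 0.6, 0.5]
grip_width: 0.064
grasp_force: 0.0
```

```bash
python3 - <<'E'
from h import *
st();C=cam("wrist");cv2.imwrite("pics/w5.png",C[0])
wells(C);dbars(C,.074,.09,(.602,-.124,.06,.06),100)
dbars(C,.077,.086,(.585,-.25,.04,.04),100)
E
```

```text
t 16.97 p [ 586.6 -329.7  196.8] xang 94.7 tilt 0.06 q [-0.51  0.62  0.45  1.4   0.    0.98] w 64.0
block ((606.84912109375, -183.13461303710938), (84.71620178222656, 24.35405731201172), 5.148291110992432)
[308.   6.] c 593.7 -169.8 size 11.5 9.4 ang 2.4 z 0.0781 199
[360.  13.] c 633.2 -171.7 size 62.1 1.4 ang 22.5 z 0.0818 454
[290. 118.] c 587.2 -250.8 size 38.8 38.0 ang 175.0 z 0.0811 1877
```

View pics/w5.png

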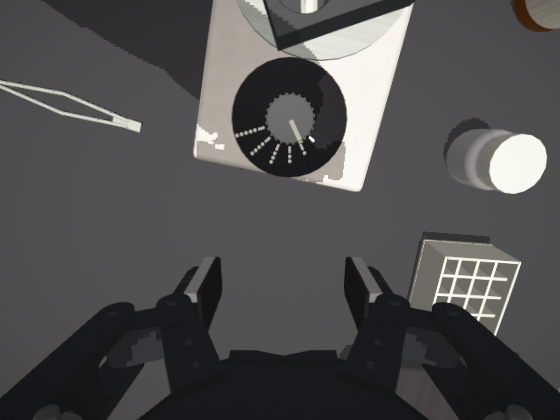

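The third bar is partly visible at (308,6). The dial's rows run clockwise from mark 0 (line at (312,138)) through mark 2 at (290,155) and mark 3 at (273,155) to mark 5 at (248,132). The pointer at (303,152) is on mark 1, so it needs a 50° clockwise turn.

>>> {"name": "apply_moves", "arguments": {
  "targets": [
    [[-0.01,0.6,0,6,0.3],[-0.01,0.7,0,6,0.3],[0,0.67,0,6,0.3],[0,0,-0.4,7,0.3],[0,0,-0.7,0,0.3],[0,0,-0.7,0,0.3],[0,0,0,0,0.3],[0,0,0,0,0.3]]
  ]
}}

```text
clock: 17.68
eef_pos: [0.5849, -0.2489, 0.1239]
tool_rot: [0.501, 0.865, -0.0, -0.002]
ft_force: [-0.2, -0.1, -0.0]
grip_width: 0.0557
grasp_force: 0.0
```

```bash
python3 - <<'E'
from h import *
st();C=cam("top");dbars(C,.074,.09,(.602,-.124,.06,.06),20)
C=cam("scene");dbars(C,.074,.09,(.602,-.124,.06,.06),20)
C=cam("wrist");wells(C);dbars(C,.074,.09,(.602,-.124,.06,.06),100);st()
E
```

```text
t 17.68 p [ 584.9 -248.9  123.9] xang 119.9 tilt 0.26 q [-0.4   0.58  0.2   1.19  0.    0.65] w 55.7
[334. 171.] c 637.7 -139.4 size 32.7 11.4 ang 162.8 z 0.0776 74
[314. 185.] c 614.3 -89.6 size 34.2 11.9 ang 69.1 z 0.0778 79
[347. 190.] c 591.8 -158.6 size 33.5 12.0 ang 95.5 z 0.0776 79
[327. 205.] c 565.8 -111.7 size 34.8 11.6 ang 39.2 z 0.0777 76
[184. 188.] c 577.4 -168.6 size 41.3 17.9 ang 130.8 z 0.0823 130
[216. 191.] c 560.2 -115.4 size 33.8 30.0 ang 163.4 z 0.0797 199
[182. 198.] c 592.6 -164.1 size 18.9 11.9 ang 89.7 z 0.0796 47
[182. 216.] c 632.9 -145.1 size 39.0 30.6 ang 164.4 z 0.0795 247
[212. 216.] c 610.3 -93.6 size 37.7 29.6 ang 104.9 z 0.0798 227
[203. 235.] c 650.1 -91.8 size 59.3 3.9 ang 112.1 z 0.0816 186
block ((605.889404296875, -132.17239379882812), (113.12471008300781, 94.33999633789062), 22.85466766357422)
well px [467. 126.] c [ 635.5 -139.7] ax [38.6 41.1]
well px [369. 112.] c [ 587. -160.] ax [40.5 41.6]
[382.  13.] c 568.3 -110.1 size 34.5 12.7 ang 36.9 z 0.0783 1507
[422.  15.] c 586.7 -104.8 size 22.6 4.3 ang 104.8 z 0.0821 367
[481.  20.] c 616.9 -86.0 size 29.6 12.7 ang 67.1 z 0.0783 1177
[518.  27.] c 634.1 -83.3 size 34.5 10.2 ang 107.1 z 0.0822 1130
[379. 111.] c 594.2 -155.3 size 43.5 30.1 ang 121.9 z 0.0789 2459
[470. 127.] c 642.6 -133.4 size 42.4 31.9 ang 141.2 z 0.0791 2749
t 17.83 p [ 587.5 -251.2  127.6] xang 119.8 tilt 0.22 q [-0.4   0.58  0.2   1.19  0.    0.65] w 55.6
```

All four wells hold a bar lying flat (tops at about 78 mm, all near the well centres). Now the dial.

>>> {"name": "apply_moves", "arguments": {
  "targets": [
    [[-0.03,0.01,-0.5,0,0.3],[0,0,-0.6,0,0.3],[0,0,-0.25,0,0.3],[0,0,0,0,0.3],[0,0,0,0,0.3],[0,0,0,0,0.3]]
  ]
}}

```text
clock: 18.33
eef_pos: [0.586, -0.2513, 0.0729]
tool_rot: [0.502, 0.865, 0.0, 0.001]
ft_force: [-0.9, 1.1, 0.2]
grip_width: 0.0554
grasp_force: 0.0
```

>>> {"name": "apply_moves", "arguments": {
  "targets": [
    [[0,0,0,0,-0.1],[0,0,0,0,-1],[0,0,0,0,-1],[0,0,0,0,-1],[0,0,0,0,-1]]
  ]
}}

```text
clock: 18.75
eef_pos: [0.5859, -0.2512, 0.0731]
tool_rot: [0.502, 0.865, 0.0, 0.002]
ft_force: [-0.9, -0.5, 5.9]
grip_width: 0.0363
grasp_force: 60.3
```

```bash
python3 - <<'E'
from h import *
st();o=get_obs();print(o["ft_force"],o["ft_torque"],o["grasp_force"])
E
```

```text
t 18.75 p [ 585.9 -251.2   73.1] xang 119.7 tilt 0.2 q [-0.41  0.62  0.13  1.07 -0.    0.65] w 36.3
[-0.86576123 -0.50597944  5.89680718] [0.03783015 0.18197954 0.00450625] 60.33198613627974
```

>>> {"name": "apply_moves", "arguments": {
  "targets": [
    [[0,0,0,-6.5,-1],[0,0,0,-6.5,-1],[0,0,0,-6.5,-1],[0,0,0,-6.5,-1],[0,0,0,-6.5,-1],[0,0,0,-6.5,-1],[0,0,0,-6.5,-1],[0,0,0,-4.5,-1]]
  ]
}}

```text
clock: 19.42
eef_pos: [0.5854, -0.2513, 0.0732]
tool_rot: [0.822, 0.569, 0.0, 0.001]
ft_force: [-1.9, 1.2, 7.0]
grip_width: 0.0362
grasp_force: 60.8
```

>>> {"name": "apply_moves", "arguments": {
  "targets": [
    [[0,0,0,0,-1],[0,0,0,0,-1],[0,0,0,0,-1],[0,0,0,0,-1]]
  ]
}}

```text
clock: 19.75
eef_pos: [0.5854, -0.2513, 0.0732]
tool_rot: [0.821, 0.571, 0.0, 0.001]
ft_force: [-1.2, 0.4, 7.3]
grip_width: 0.0365
grasp_force: 60.8
```

```bash
python3 - <<'E'
from h import *
st();o=get_obs();print(o["ft_force"],o["ft_torque"],o["grasp_force"])
E
```

```text
t 19.75 p [ 585.4 -251.3   73.2] xang 69.7 tilt 0.15 q [-0.41  0.62  0.13  1.07 -0.    1.52] w 36.5
[-1.18885921  0.43772107  7.341514  ] [ 0.06802588  0.53950896 -0.06634848] 60.76219065114856
```

>>> {"name": "apply_moves", "arguments": {
  "targets": [
    [[0,0,0,0,0.3],[0,0,0,0,0.3],[0,0,0,0,0.3],[0,0,0,0,0.3],[0,0,0.6,0,0.3],[0,0,0.9,0,0.3],[0,0,0.9,0,0.3],[-0.1,-0.6,0.7,0,0.3]]
  ]
}}

```text
clock: 20.42
eef_pos: [0.5821, -0.2714, 0.1977]
tool_rot: [0.819, 0.574, 0.001, -0.0]
ft_force: [0.5, -1.0, 1.2]
grip_width: 0.0555
grasp_force: 0.0
```

>>> {"name": "apply_moves", "arguments": {
  "targets": [
    [[-0.3,-0.7,0,0,0.3],[-0.3,-0.7,0,0,0.3],[0,0,0,0,0.3],[0,0,0,0,0.3],[0,0,0,0,0.3]]
  ]
}}

```text
clock: 20.83
eef_pos: [0.5566, -0.3305, 0.1945]
tool_rot: [0.821, 0.571, 0.0, -0.001]
ft_force: [-0.1, -0.7, 0.1]
grip_width: 0.0556
grasp_force: 0.0
```

```bash
python3 - <<'E'
from h import *
st();C=cam("wrist")
W=pts(C);dbars(C,.077,.086,(.585,-.25,.04,.04),100)
g=C[0].min(axis=2)
m=((W[...,2]>.076)&(W[...,2]<.088)&(np.hypot(W[...,0]-.586,W[...,1]+.251)<.022)&(g>190)).astype(np.uint8)
P=W[m>0][:,:2]*1000;print(len(P));e=cv2.minAreaRect(P.astype(np.float32));print("line",e,"mean",P.mean(0))
v,u=np.argwhere(W[...,2]>0).T[:2] if 0 else (0,0)
ys,xs=np.where((W[...,2]>.076)&(np.hypot(W[...,0]-.586,W[...,1]+.251)<.03));y0,x0=max(0,ys.min()-40),max(0,xs.min()-40)
cv2.imwrite("pics/d2.png",cv2.resize(C[0][y0:y0+140,x0:x0+180],None,fx=4,fy=4,interpolation=cv2.INTER_CUBIC))
T=cam("top");dbars(T,.074,.09,(.602,-.124,.06,.06),20);dbars(T,.011,.02,(.54,.17,.085,.125),15)
E
```

```text
t 20.83 p [ 556.6 -330.5  194.5] xang 69.7 tilt 0.07 q [-0.54  0.56  0.35  1.36  0.    1.39] w 55.6
[282. 110.] c 587.0 -250.5 size 39.0 38.4 ang 136.4 z 0.0811 1975
113
line ((583.0087890625, -260.5652160644531), (18.98959732055664, 3.1627535820007324), 69.73841094970703) mean [ 583.39937573 -260.00731488]
[334. 171.] c 638.1 -139.6 size 33.0 10.7 ang 158.8 z 0.0777 73
[313. 185.] c 613.4 -89.3 size 34.5 11.2 ang 68.1 z 0.0775 76
[347. 190.] c 591.7 -158.4 size 34.2 12.2 ang 95.0 z 0.0778 80
[327. 205.] c 565.8 -111.9 size 34.8 12.2 ang 38.8 z 0.0776 85
[212. 218.] c 592.4 146.2 size 21.4 11.8 ang 110.0 z 0.0145 48
[174. 272.] c 482.6 245.5 size 22.7 9.0 ang 81.1 z 0.0145 52
```

View pics/d2.png

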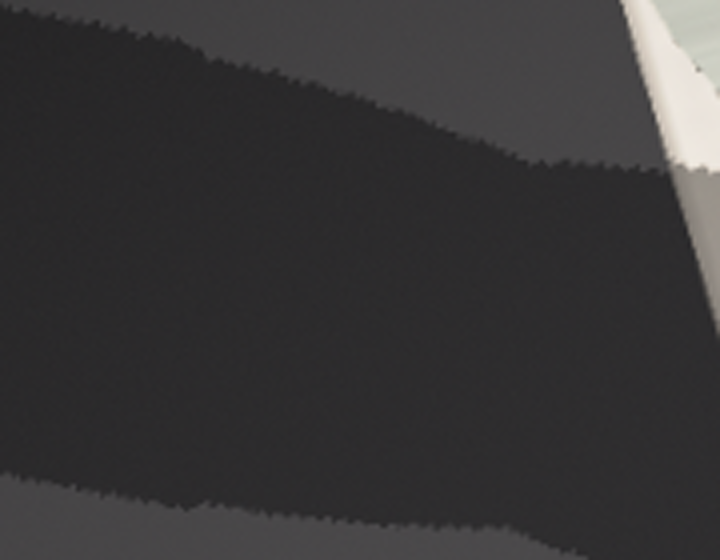

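That crop missed the dial because of stray pixels: it shows only table and housing edge. I'll recrop around (282,110).

```bash
python3 - <<'E'
from h import *
C=cam("wrist");cv2.imwrite("pics/d3.png",cv2.resize(C[0][40:180,200:370],None,fx=4,fy=4,interpolation=cv2.INTER_CUBIC))
W=pts(C);g=C[0].min(axis=2)
r=np.hypot(W[...,0]-.587,W[...,1]+.2505)
m=((r>.02)&(r<.036)&(W[...,2]<.06)&(g>110)).astype(np.uint8)
n,L,S,c=cv2.connectedComponentsWithStats(m)
for i in range(1,n):
    p=W[L==i].mean(0);print(c[i].round(),S[i,4],"ang",np.degrees(np.arctan2(p[1]+.2505,p[0]-.587)).round(1)%360,(r[L==i].mean()*1000).round(1))
E
```

```text
[311. 121.] 24 ang 324.7 26.1
[303. 124.] 1 ang 312.5 20.1
[260. 133.] 17 ang 200.7 26.3
[299. 131.] 1 ang 294.2 21.3
[307. 135.] 38 ang 299.6 28.4
[293. 135.] 1 ang 276.6 20.7
[255. 138.] 9 ang 200.7 32.4
[288. 137.] 1 ang 263.8 21.0
[270. 141.] 14 ang 225.3 26.3
[282. 142.] 20 ang 249.9 25.2
[296. 144.] 40 ang 274.8 29.6
[252. 140.] 2 ang 200.9 35.6
[267. 147.] 8 ang 225.1 32.3
[283. 151.] 8 ang 250.2 32.5
[266. 151.] 1 ang 225.4 35.8
[282. 154.] 2 ang 250.0 35.3
```

View pics/d3.png

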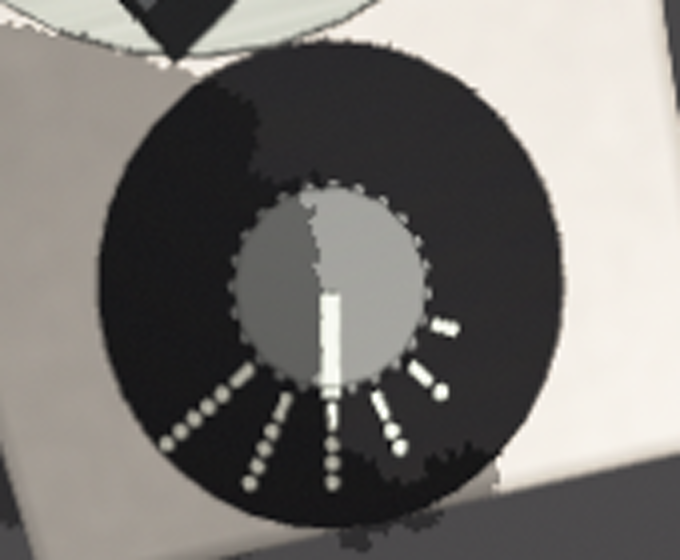

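The pointer (249.7°) lies on the three-dot row (250°), at crop px (332,390) to (332,485). That is mark 3, and the gripper is clear.

```bash
python3 -c "
from workcell import order
print(order.job_done())"
```

```text
the job is handed in; nothing more can be done
None
```

The job is handed in at about 21 s: each of the four wells holds one long bar lying flat, both short bars are still in the tray, and the dial is on mark 3 with the gripper clear.

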